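Bench check of a garage-door control box

ROBOT

A 7-joint arm with a two-finger parallel gripper is mounted at the origin on the work surface. World frame = base frame: x ahead of the robot, y to its left, z up, the work surface at z = 0. Lengths are in mm, angles in rad, forces in N, time in s.
With the tool pointing down it reaches from about 350 to 775 mm from the base axis. Payload 3.1 kg.
Tool frame: the origin (TCP) lies midway between the tips of the shut fingers; the grasp point (between the pads) lies 19 mm behind it; z points along the fingers, y is the line along which they close (so a half turn about z gives the same grasp; the last joint's range is limited). The gripper opens to 85 mm and grips with 20 to 120 N. Pads are 22 mm wide; open, the fingers measure 114 mm over their backs; the gripper's body (76 mm by 85 mm) begins 54 mm behind the grasp point. The pads swing forward as they close: fully open they stand 13 mm farther back than shut.
Start: joints at [-1.246, 0.311, 0.014, 1.512, -0.004, 1.319, -0.027], TCP at [197.221, 513.441, 231.304] pointing down, gripper open.
Joint ranges: [-2.7, 2.7], [-0.3, 1.91], [-1.27, 1.3], [0.12, 2.57], [-1.44, 4.58], [0.2, 2.03], [-3.05, 3.05]. Speed limits (rad/s): [2.79, 2.79, 3.14, 3.14, 3.14, 3.14, 3.14].

INTERFACE

Orientations are given as a 3x3 rotation matrix whose columns are the frame's x, y, z axes.
In Python, from cell import r gives the robot as it stands. The module is installed in compiled form; this text tells all that it offers.
- The arm moves only by the tool send_rows, never from a script. Its argument "rows" is text: rows parted by semicolons, each of 6 numbers parted by spaces: the shift along the tool's x, y, z in mm, then the turn, a rotation vector about the tool's x, y, z in rad. In form: tx ty tz wx wy wz; .... A call has 1 to 5 rows; each row is the pose to reach, as a shift and turn from the pose commanded when the call began, along the tool's axes at that moment; what a row does not reach only later rows make up. A row lasts 1/12 s, in which the tool goes at most 41.7 mm and 7.16 degrees, less where a joint would pass 70% of its speed; a pose out of reach is approached as far as the arm can. A call with a gripper value outside its range is refused whole. "claw" is the finger opening in mm, from 0 to 85.4, set as the call begins (left out, the last holds). The fingers move at their own pace and stop on an object; the grip force is fixed at half the most. Time passes only in rows, so rows that repeat a pose let the fingers close. It gives the time, the measured TCP pose, the force, the opening and the grip force at its end, in the units of the state.
- r.sense(): the state, without advancing time (a new reading comes with each control period).
- r.snapshot(name): name is "scene" or "top" or "wrist"; returns a dict with "pixels" (420x560x3 uint8, red, green, blue), "K" (3x3 intrinsics, pixels), "pose" (4x4, takes a point from camera to world coordinates); the wrist camera has in their place "T_tool_cam" (4x4, takes a point from camera to tool coordinates, whose origin is the TCP and whose axes are the flange's). Camera axes: x right, y up, looking along -z (the intrinsics and any distortion apply to the point x, -y, -z); pixel columns grow to the right and rows downward; lengths in mm; the calibration is good to about 2 mm. A picture is of the moment at which its call begins: read the wrist's pose just before it. There is no depth.
- r.sign_off(): hands the job in; it is judged then, once.
The state is a dict: "time": time; "joint_positions": joint angles; "joint_velocities": joint speeds; "tau": joint torques, N m; "tool_pos": TCP position; "tool_rot": TCP orientation; "ft_force": force on the tool from outside, world axes, zero at the start; "ft_torque": the same for the moment, N m; "width": finger opening in mm; "grasp_force": force on a finger pad.
Only numpy, scipy, OpenCV 4.12 (cv2) and the standard library are available. Lean on these libraries where they do the work, as an engineer would, in place of code of your own. Each camera call takes 0.05 s, during which the arm holds its last target. There are 200 camera calls.

TASK

The new garage-door control box lies on the bench to be checked before it goes on the wall: with a fingertip press the white open button, then the red stop button, then the black close button, each lightly but right down and letting it come back out before the next. Then push the red emergency-stop mushroom in until it stays in, so that the box is left locked out. Press gently, do not pick the box up or shove it about, and leave the tools and fixings round it alone.

Things in the scene. Friction and masses are not known exactly. Their poses are not given: they have to be found in the camera images.
- control_box: Loose grey garage-door control box, 164 x 274 x 90 mm high to its light lid, 1.3 to 2.3 kg, lying on its back on 4 mm cardboard. Origin: centre of its underside, z up. Middle line of the lid = its y axis: +y end has a narrow black display, -y end three black glands (reach 26 mm beyond the box). At y = +80, +32, -16, -82 mm: white open, red stop, black close button, red mushroom.
- open_top (a point): White push button with a black arrow pointing to the box's upper end: open. 29 mm across, its top standing 12 mm above its steel collar (39 mm across) and 16 mm above the lid; the point is the middle of the cap's top face, 110 mm above the bench when out. Nearest the display window.
- stop_top (a point): Flat red push button with a white square: stop. Middle of the three, 48 mm from either neighbour. 29 mm across, its top standing 12 mm above its steel collar (39 mm across) and 16 mm above the lid; the point is the middle of the cap's top face, 110 mm above the bench when out.
- close_top (a point): Black push button with a white arrow pointing to the box's lower end: close. 29 mm across, its top standing 12 mm above its steel collar (39 mm across) and 16 mm above the lid; the point is the middle of the cap's top face, 110 mm above the bench when out. 66 mm from the mushroom.
- estop_top (a point): Red mushroom-head emergency stop, head 40 mm across, on a yellow disc 64 mm across, nearest the glands. The point is the middle of the head's top, 34 mm above the lid (128 mm above the bench) when out.
- open_button (a joint): Travel of the open button: 0 = out, 0.006 m = right down; a spring returns it (1.6 N at the top, 4 N right down, then a hard stop); counts as pressed above 0.0045 and as out below 0.0015
- stop_button (a joint): Travel of the stop button: 0 = out, 0.006 m = right down; a spring returns it (1.6 N at the top, 4 N right down, then a hard stop); counts as pressed above 0.0045 and as out below 0.0015
- close_button (a joint): Travel of the close button: 0 = out, 0.006 m = right down; a spring returns it (1.6 N at the top, 4 N right down, then a hard stop); counts as pressed above 0.0045 and as out below 0.0015
- estop (a joint): Travel of the emergency stop: 0 = out, 0.007 m = in. About 6 N pushes it down; no spring returns it, it stays where it is left; hard stop at the bottom; counts as in above 0.0055.
- screwdriver: Orange-handled screwdriver, 200 mm long, lying along the box's right (+x) side, its middle 120 to 140 mm from the box's middle. Leave alone.
- level: Blue and aluminium spirit level, 230 x 22 x 46 mm, lying outside the screwdriver. Leave alone.
- tape: Yellow tape measure, 68 x 36 x 66 mm high, on the box's left (-x) side. Leave alone.
- tub: Open blue tub of wall plugs and screws, 105 x 75 x 36 mm high, on the box's left (-x) side. Leave alone.

How it is judged:
By the outcome, as a careful person would: the job done as asked, in the order asked, and still so for the second after the job is handed in, with the robot touching nothing.
It also fails if it takes over 42 s, if anything falls off the work surface, if the arm or the gripper's body presses on something with over 40 N, if the wrist force passes 120 N, or if a joint passes its speed limit or range.

## Working session

There is one attempt and no reset: what is moved stays moved. The work goes in short steps, Python scripts to look and compute and a tool call to move; the robot and the scene stay as the last step left them, time stands still between calls to the robot, and variables do not carry over. Pictures are saved under pics/ and viewed, at most 10 in all, crops included, and the job is handed in when it is done.

Besides the shell and the picture viewer there is one more tool, called after ">>>" by a JSON object that holds its "fn" and its "kwargs", one argument or row to a line. send_rows: Moves the arm, as the interface text tells. Its arguments: {"type":"object","properties":{"rows":{"type":"string"},"claw":{"type":"number"}},"required":["rows"]}

```bash
mkdir -p pics
python3 - <<'E'
from cell import r
import cv2,pickle
s=r.sense();print(s['time'],s['tool_pos'],s['tool_rot'],s['ft_force'],s['width'])
for n in ('top','scene'):
    d=r.snapshot(n);pickle.dump(d,open(n+'.pkl','wb'));cv2.imwrite(f'pics/{n}.png',cv2.resize(d['pixels'][:,:,::-1],(800,600),interpolation=cv2.INTER_CUBIC));print(n,d['K'],d['pose'],d.keys())
E
```

```text
0.0 [196.97624936 512.74547147 230.23452448] [[-9.33509610e-01  3.58551627e-01 -7.33993439e-04]
 [ 3.58552366e-01  9.33507084e-01 -2.17383971e-03]
 [-9.42456885e-05 -2.29247534e-03 -9.99997368e-01]] [ 0.2527084   0.26429578 -0.52561845] 85.44167242897011
top [[437.75093979   0.         283.40702322]
 [  0.         437.75093979 207.15230658]
 [  0.           0.           1.        ]] [[ 2.74527193e-02  9.94497266e-01 -1.01101612e-01  4.70288975e+02]
 [-9.99622887e-01  2.72454537e-02 -3.43058173e-03  8.75600824e+00]
 [-6.57144851e-04  1.01157664e-01  9.94870190e-01  1.06779854e+03]
 [ 0.00000000e+00  0.00000000e+00  0.00000000e+00  1.00000000e+00]] dict_keys(['pixels', 'K', 'pose'])
scene [[391.09799995   0.         275.36305366]
 [  0.         391.09799995 208.12779351]
 [  0.           0.           1.        ]] [[-8.33459144e-01 -3.56369004e-01  4.22311482e-01  8.69176560e+02]
 [ 5.52580912e-01 -5.36907582e-01  6.37483007e-01  4.45241809e+02]
 [-4.36947841e-04  7.64677306e-01  6.44413243e-01  5.66347623e+02]
 [ 0.00000000e+00  0.00000000e+00  0.00000000e+00  1.00000000e+00]] dict_keys(['pixels', 'K', 'pose'])
```

View pics/top.png

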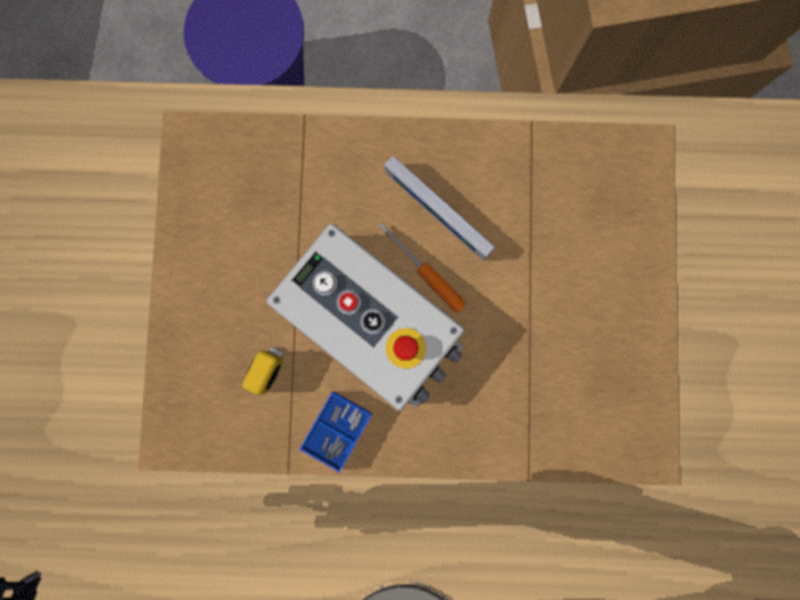

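View pics/scene.png

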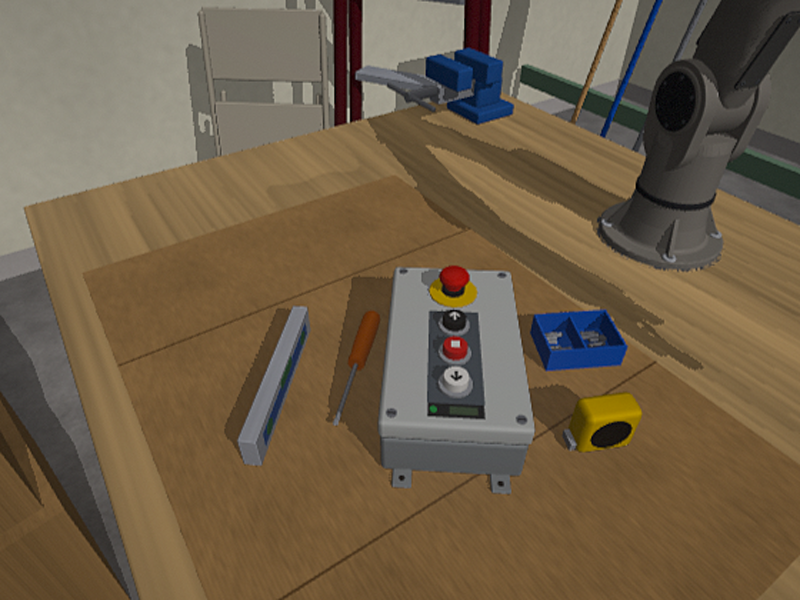

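The top view shows open at (324,282), stop (348,301), close (373,321) and the mushroom at (406,347). In the scene view they are at (456,379), (456,347), (454,319) and (454,277). I'll enlarge both to read them more closely.

Run:
```python
import cv2,pickle,numpy as np
t=pickle.load(open('top.pkl','rb'))['pixels'][150:290,180:330,::-1]
s=pickle.load(open('scene.pkl','rb'))['pixels'][180:310,260:380,::-1]
a=cv2.resize(t,None,fx=4,fy=4,interpolation=cv2.INTER_CUBIC)
b=cv2.resize(s,None,fx=4.5,fy=4.5,interpolation=cv2.INTER_CUBIC)
cv2.imwrite('pics/a.png',a);cv2.imwrite('pics/b.png',b)
```

```text
(no output)
```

View pics/a.png

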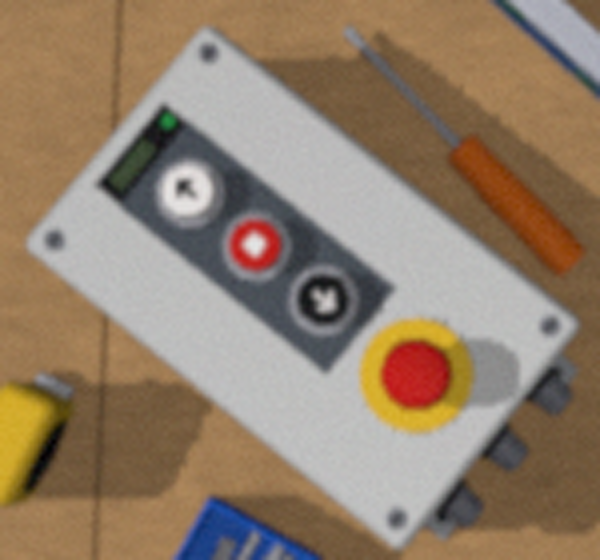

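View pics/b.png

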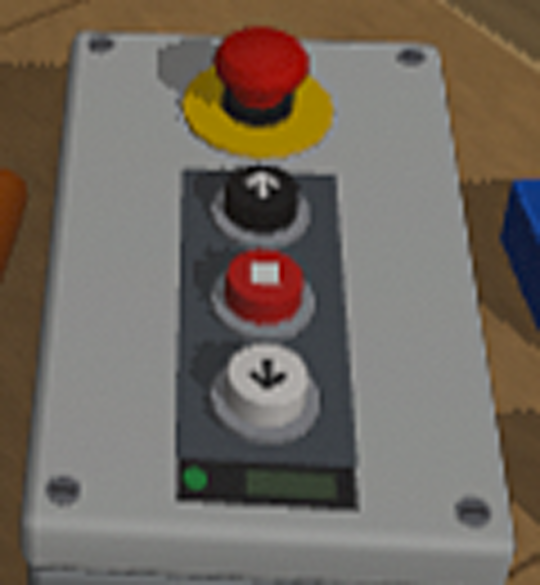

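Crop a shows the caps at (187,190), (255,244) and (324,298), and the mushroom at (415,375). In crop b the cap tops are at (267,372), (265,273) and (262,190). I'll fit the box pose to these.

```bash
cat > h.py <<'E'
import numpy as np,pickle
from scipy.optimize import least_squares
Y=np.array([80,32,-16,-82.])
def proj(P,K,T):
    c=(np.c_[P,np.ones(len(P))]@np.linalg.inv(T).T)[:,:3]*[1,-1,-1]
    u=c@K.T;return u[:,:2]/u[:,2:]
def pts(p,z): return np.c_[p[0]-np.sin(p[2])*Y,p[1]+np.cos(p[2])*Y,z]
E
python3 - <<'E'
from h import *
t=pickle.load(open('top.pkl','rb'));s=pickle.load(open('scene.pkl','rb'))
ta=(np.array([[187,190],[255,244],[324,298],[415,375]])+.5)/4-.5+[180,150]
sb=(np.array([[267,372],[265,273],[262,190]])+.5)/4.5-.5+[260,180]
f1=lambda p:(proj(pts(p,[110,110,110,120]),t['K'],t['pose'])-ta).ravel()
f2=lambda p:(proj(pts(p,[110,110,110,120])[:3],s['K'],s['pose'])-sb).ravel()
for n,f in(('top',f1),('scene',f2),('both',lambda p:np.r_[f1(p),f2(p)])):
    q=least_squares(f,[480,50,.9]);print(n,q.x,q.fun.round(2));print(pts(q.x,[110,110,110,128]).round(1))
E
```

```text
top [538.09681371  74.47480714  -0.65275094] [ 0.15 -0.13 -0.05  0.   -0.39  0.23  0.28 -0.1 ]
[[586.7 138.  110. ]
 [557.5  99.9 110. ]
 [528.4  61.8 110. ]
 [488.3   9.3 128. ]]
scene [537.57421685  76.89599959  -0.65118889] [ 0.03  0.19 -0.09  0.37  0.07 -0.65]
[[586.1 140.5 110. ]
 [557.  102.3 110. ]
 [527.9  64.2 110. ]
 [487.9  11.7 128. ]]
both [537.71490999  75.61468588  -0.64625256] [-0.52  0.21 -0.63  0.24 -0.89  0.35 -0.1  -0.13 -0.3  -0.28 -0.55 -0.05
 -0.5  -1.04]
[[585.9 139.5 110. ]
 [557.  101.2 110. ]
 [528.1  62.8 110. ]
 [488.3  10.2 128. ]]
```

>>> {"fn": "send_rows", "kwargs": {
  "rows": "-37 -15.6 0 0 0 0;-74 -31.2 0 0 0 0;-111 -46.8 0 0 0 0;-148 -62.4 0 0 0 0;-185 -78 0 0 0 0",
  "claw": 0
}}

```text
time: 0.52
tool_pos: [342.8, 372.5, 230.9]
tool_rot: [[-0.934, 0.358, -0.0], [0.358, 0.934, -0.001], [0.0, -0.001, -1.0]]
ft_force: [0.2, 0.7, -0.0]
width: 25.4
grasp_force: 0.0
```

>>> {"fn": "send_rows", "kwargs": {
  "rows": "-37 -15.6 6 0 0 0;-74 -31.2 12 0 0 0;-111 -46.8 18 0 0 0;-148 -62.4 24 0 0 0;-185 -78 30 0 0 0"
}}

```text
time: 0.93
tool_pos: [487.4, 233.5, 200.7]
tool_rot: [[-0.934, 0.358, -0.001], [0.358, 0.934, -0.0], [0.001, -0.0, -1.0]]
ft_force: [-0.8, 0.2, -0.5]
width: -0.2
grasp_force: 0.0
```

>>> {"fn": "send_rows", "kwargs": {
  "rows": "-35 -15 10 0 0 0;-70 -30 20 0 0 0;-105 -45 30 0 0 0;-128 -54 40 0 0 0;-128 -54 50 0 0 0"
}}

```text
time: 1.35
tool_pos: [590.7, 130.3, 150.2]
tool_rot: [[-0.93, 0.368, 0.003], [0.368, 0.93, -0.006], [-0.005, -0.005, -1.0]]
ft_force: [1.2, -0.3, -0.2]
width: 0.2
grasp_force: 0.0
```

Run:
```python
from cell import r
import cv2
s=r.sense();print(s['time'],s['tool_pos'],s['tool_rot'],s['ft_force'],s['width'])
a=r.snapshot('top')['pixels'][150:290,180:330,::-1];b=r.snapshot('scene')['pixels'][130:310,240:420,::-1]
cv2.imwrite('pics/c.png',cv2.hconcat([cv2.resize(a,(400,373)),cv2.resize(b,(373,373))]))
```

```text
1.35 [590.73046288 130.29780743 150.17764287] [[-0.92962524  0.36849549  0.00282498]
 [ 0.36847286  0.92961682 -0.00634967]
 [-0.00496597 -0.00486189 -0.99997585]] [ 1.24184724 -0.34056401 -0.21959444] 0.2083580333238539
```

View pics/c.png

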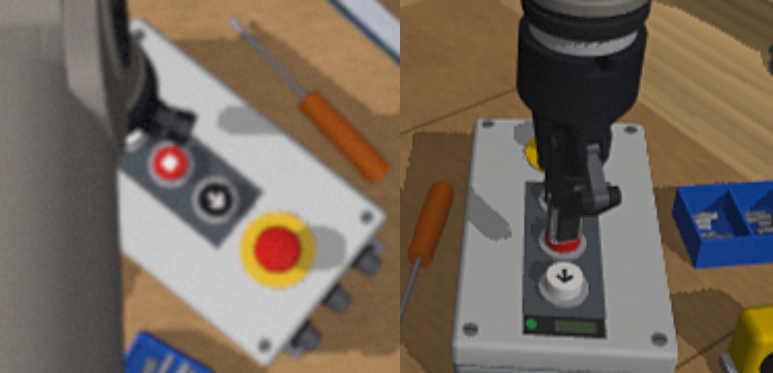

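The crop shows the shut fingers beside the open button, about 40 mm above it. The arm may still be settling, so I'll correct and re-sense.

>>> {"fn": "send_rows", "kwargs": {
  "rows": "0 0 0 0 0 0;0 0 0 0 0 0;0 0 0 0 0 0"
}}

```text
time: 1.7
tool_pos: [586.4, 140.9, 152.2]
tool_rot: [[-0.935, 0.356, 0.001], [0.356, 0.935, 0.001], [-0.0, 0.002, -1.0]]
ft_force: [0.5, 0.4, -0.1]
width: -0.1
grasp_force: 0.0
```

```bash
cat > g.py <<'E'
from cell import r
import numpy as np,sys
s=r.sense();R=np.array(s['tool_rot']);p=np.array(s['tool_pos'])
print(s['time'],p.round(2),R.round(3).tolist(),s['ft_force'].round(2))
T=np.array([[586.2,139.0,122],[557.2,100.8,122],[528.2,62.6,122],[488.2,10,140]])
print((R.T@(T-p).T).T.round(1))
E
python3 g.py
```

```text
1.7 [586.43 140.9  152.19] [[-0.935, 0.356, 0.001], [0.356, 0.935, 0.001], [-0.0, 0.002, -1.0]] [ 0.51  0.39 -0.07]
[[  -0.5   -1.9   30.2]
 [  13.1  -47.9   30.1]
 [  26.6  -93.9   30. ]
 [  45.2 -157.3   11.9]]
```

>>> {"fn": "send_rows", "kwargs": {
  "rows": "0 -1 12 0 0 0;0 -1.5 24 0 0 0;0 -1.5 34 0 0 0;0 -1.5 37 0 0 0;0 -1.5 37 0 0 0"
}}

```text
time: 2.12
tool_pos: [585.3, 138.1, 113.6]
tool_rot: [[-0.934, 0.358, -0.002], [0.358, 0.934, -0.0], [0.002, -0.001, -1.0]]
ft_force: [0.8, 0.1, 0.2]
width: -0.2
grasp_force: 0.0
```

>>> {"fn": "send_rows", "kwargs": {
  "rows": "0 0 1 0 0 0;0 0 2 0 0 0;0 0 3 0 0 0;0 0 4 0 0 0;0 0 4 0 0 0"
}}

```text
time: 2.53
tool_pos: [586.3, 137.5, 110.4]
tool_rot: [[-0.933, 0.359, 0.0], [0.359, 0.933, 0.0], [-0.0, 0.0, -1.0]]
ft_force: [0.8, -0.8, 0.3]
width: 0.1
grasp_force: 0.0
```

>>> {"fn": "send_rows", "kwargs": {
  "rows": "0 1 1 0 0 0;0 1 2 0 0 0;0 1 3 0 0 0;0 1 3 0 0 0"
}}

```text
time: 2.87
tool_pos: [586.9, 138.1, 107.5]
tool_rot: [[-0.933, 0.359, 0.001], [0.359, 0.933, -0.0], [-0.001, -0.0, -1.0]]
ft_force: [-0.9, -0.8, 2.1]
width: -0.2
grasp_force: 1.2
```

>>> {"fn": "send_rows", "kwargs": {
  "rows": "0 0 0.7 0 0 0;0 0 1.5 0 0 0;0 0 1.5 0 0 0"
}}

```text
time: 3.12
tool_pos: [586.9, 138.1, 106.0]
tool_rot: [[-0.933, 0.359, 0.001], [0.359, 0.933, -0.0], [-0.001, -0.0, -1.0]]
ft_force: [-0.8, -1.2, 3.0]
width: 0.0
grasp_force: 1.6
```

>>> {"fn": "send_rows", "kwargs": {
  "rows": "0 0 0.5 0 0 0;0 0 1 0 0 0;0 0 1 0 0 0"
}}

```text
time: 3.37
tool_pos: [586.9, 138.0, 104.9]
tool_rot: [[-0.933, 0.359, 0.001], [0.359, 0.933, -0.0], [-0.001, -0.0, -1.0]]
ft_force: [-0.1, -2.7, 2.6]
width: -0.1
grasp_force: 1.8
```

>>> {"fn": "send_rows", "kwargs": {
  "rows": "0 0 0.5 0 0 0;0 0 1 0 0 0;0 0 1 0 0 0"
}}

```text
time: 3.62
tool_pos: [586.9, 138.1, 104.2]
tool_rot: [[-0.933, 0.359, 0.001], [0.359, 0.933, -0.0], [-0.001, -0.0, -1.0]]
ft_force: [-1.1, -2.3, 4.3]
width: 0.3
grasp_force: 2.5
```

>>> {"fn": "send_rows", "kwargs": {
  "rows": "0 0 0.4 0 0 0;0 0 0.8 0 0 0;0 0 0.8 0 0 0"
}}

```text
time: 3.87
tool_pos: [586.9, 138.1, 104.1]
tool_rot: [[-0.933, 0.359, 0.001], [0.359, 0.933, -0.0], [-0.001, 0.0, -1.0]]
ft_force: [-2.6, -3.5, 7.9]
width: 0.3
grasp_force: 4.0
```

Open is on its hard stop (7.9 N). Retract.

>>> {"fn": "send_rows", "kwargs": {
  "rows": "0 0 -2 0 0 0;0 0 -5 0 0 0;0 0 -9 0 0 0;0 0 -16 0 0 0;0 0 -16 0 0 0"
}}

```text
time: 4.28
tool_pos: [587.0, 139.7, 120.0]
tool_rot: [[-0.934, 0.358, 0.001], [0.358, 0.934, 0.002], [-0.001, 0.002, -1.0]]
ft_force: [0.8, 0.3, 0.7]
width: 0.1
grasp_force: 0.0
```

```bash
python3 g.py
```

```text
4.2833 [586.99 139.66 119.96] [[-0.934, 0.358, 0.001], [0.358, 0.934, 0.002], [-0.001, 0.002, -1.0]] [0.81 0.27 0.72]
[[   0.5   -0.9   -2. ]
 [  13.9  -46.9   -2.1]
 [  27.3  -93.    -2.2]
 [  45.9 -156.4  -20.4]]
```

>>> {"fn": "send_rows", "kwargs": {
  "rows": "5 -17 0 0 0 0;10 -34 0 0 0 0;13.5 -46.5 0 0 0 0;13.5 -46.5 0 0 0 0;13.5 -46.5 0 0 0 0"
}}

```text
time: 4.7
tool_pos: [557.2, 100.0, 119.0]
tool_rot: [[-0.933, 0.359, -0.0], [0.359, 0.933, 0.001], [0.0, 0.001, -1.0]]
ft_force: [0.5, -0.2, -0.3]
width: 0.0
grasp_force: 0.0
```

>>> {"fn": "send_rows", "kwargs": {
  "rows": "0 0 3 0 0 0;0 0 6 0 0 0;0 0 8 0 0 0;0 0 8 0 0 0"
}}

```text
time: 5.03
tool_pos: [557.3, 100.9, 110.3]
tool_rot: [[-0.934, 0.357, -0.001], [0.357, 0.934, 0.001], [0.001, 0.0, -1.0]]
ft_force: [-0.8, -0.1, -0.4]
width: 0.1
grasp_force: 0.0
```

```bash
python3 g.py
```

```text
5.0333 [557.33 100.93 110.32] [[-0.934, 0.357, -0.001], [0.357, 0.934, 0.001], [0.001, 0.0, -1.0]] [-0.83 -0.11 -0.37]
[[-1.330e+01  4.590e+01 -1.170e+01]
 [ 1.000e-01 -2.000e-01 -1.170e+01]
 [ 1.350e+01 -4.620e+01 -1.170e+01]
 [ 3.210e+01 -1.096e+02 -2.970e+01]]
```

>>> {"fn": "send_rows", "kwargs": {
  "rows": "0 0 1.5 0 0 0;0 0 3 0 0 0;0 0 4.5 0 0 0;0 0 5.5 0 0 0;0 0 5.5 0 0 0"
}}

```text
time: 5.45
tool_pos: [557.6, 100.7, 105.7]
tool_rot: [[-0.934, 0.358, 0.001], [0.358, 0.934, 0.001], [-0.0, 0.001, -1.0]]
ft_force: [-0.7, 2.0, 3.2]
width: 0.2
grasp_force: 1.6
```

>>> {"fn": "send_rows", "kwargs": {
  "rows": "0 0 0.5 0 0 0;0 0 1 0 0 0;0 0 1 0 0 0"
}}

```text
time: 5.7
tool_pos: [557.6, 100.5, 104.8]
tool_rot: [[-0.934, 0.358, 0.001], [0.358, 0.934, 0.001], [-0.0, 0.001, -1.0]]
ft_force: [-1.3, 2.5, 2.7]
width: -0.1
grasp_force: 1.8
```

>>> {"fn": "send_rows", "kwargs": {
  "rows": "0 0 0.5 0 0 0;0 0 1 0 0 0;0 0 1 0 0 0"
}}

```text
time: 5.95
tool_pos: [557.7, 100.2, 104.2]
tool_rot: [[-0.934, 0.358, 0.001], [0.358, 0.934, 0.001], [-0.001, 0.001, -1.0]]
ft_force: [-0.5, 2.3, 5.6]
width: -0.1
grasp_force: 3.0
```

>>> {"fn": "send_rows", "kwargs": {
  "rows": "0 0 0.3 0 0 0;0 0 0.6 0 0 0;0 0 0.6 0 0 0"
}}

```text
time: 6.2
tool_pos: [557.7, 100.2, 104.1]
tool_rot: [[-0.934, 0.358, 0.001], [0.358, 0.934, 0.001], [-0.001, 0.001, -1.0]]
ft_force: [-1.8, 2.5, 8.5]
width: 0.0
grasp_force: 4.3
```

Stop is right down. Retract and move to close.

>>> {"fn": "send_rows", "kwargs": {
  "rows": "0 0 -2 0 0 0;0 0 -5 0 0 0;0 0 -9 0 0 0;0 0 -16 0 0 0;0 0 -16 0 0 0"
}}

```text
time: 6.62
tool_pos: [557.8, 98.4, 119.7]
tool_rot: [[-0.933, 0.36, 0.001], [0.36, 0.933, -0.001], [-0.001, -0.001, -1.0]]
ft_force: [0.7, -0.6, 0.8]
width: -0.0
grasp_force: 0.0
```

>>> {"fn": "send_rows", "kwargs": {
  "rows": "5 -17 0 0 0 0;10 -34 0 0 0 0;13.5 -46 0 0 0 0;13.5 -46 0 0 0 0;13.5 -46 0 0 0 0"
}}

```text
time: 7.03
tool_pos: [528.2, 60.9, 118.9]
tool_rot: [[-0.933, 0.36, 0.0], [0.36, 0.933, 0.0], [-0.0, 0.0, -1.0]]
ft_force: [-0.0, 0.4, 1.1]
width: 0.4
grasp_force: 0.0
```

>>> {"fn": "send_rows", "kwargs": {
  "rows": "0 0 3 0 0 0;0 0 6 0 0 0;0 0 8 0 0 0;0 0 8 0 0 0"
}}

```text
time: 7.37
tool_pos: [528.3, 62.7, 110.3]
tool_rot: [[-0.934, 0.357, -0.001], [0.357, 0.934, 0.0], [0.001, 0.0, -1.0]]
ft_force: [-0.6, 1.1, 0.9]
width: -0.2
grasp_force: 0.0
```

```bash
python3 g.py
```

```text
7.3667 [528.32  62.65 110.29] [[-0.934, 0.357, -0.001], [0.357, 0.934, 0.0], [0.001, 0.0, -1.0]] [-0.62  1.09  0.94]
[[-26.8  92.  -11.7]
 [-13.3  46.  -11.7]
 [  0.1  -0.1 -11.7]
 [ 18.7 -63.5 -29.7]]
```

>>> {"fn": "send_rows", "kwargs": {
  "rows": "0 0 0 0 0 0;0 0 1.5 0 0 0;0 0 3 0 0 0;0 0 4.5 0 0 0;0 0 5.5 0 0 0"
}}

```text
time: 7.78
tool_pos: [528.5, 62.0, 105.6]
tool_rot: [[-0.934, 0.358, 0.001], [0.358, 0.934, 0.001], [-0.0, 0.001, -1.0]]
ft_force: [-0.6, 0.6, 3.5]
width: -0.2
grasp_force: 1.6
```

>>> {"fn": "send_rows", "kwargs": {
  "rows": "0 0 0.5 0 0 0;0 0 1 0 0 0;0 0 1.5 0 0 0;0 0 1.5 0 0 0"
}}

```text
time: 8.12
tool_pos: [528.5, 62.0, 104.2]
tool_rot: [[-0.934, 0.358, 0.001], [0.358, 0.934, 0.001], [-0.0, 0.001, -1.0]]
ft_force: [-0.6, 0.5, 3.6]
width: 0.2
grasp_force: 1.9
```

>>> {"fn": "send_rows", "kwargs": {
  "rows": "0 0 0.3 0 0 0;0 0 0.6 0 0 0;0 0 0.6 0 0 0"
}}

```text
time: 8.37
tool_pos: [528.5, 62.1, 104.1]
tool_rot: [[-0.934, 0.358, 0.001], [0.358, 0.934, 0.001], [-0.0, 0.001, -1.0]]
ft_force: [-1.1, 2.2, 6.7]
width: 0.1
grasp_force: 3.5
```

Close is right down. Retract above the mushroom height and move over it.

>>> {"fn": "send_rows", "kwargs": {
  "rows": "0 0 -2 0 0 0;0 0 -6 0 0 0;0 0 -14 0 0 0;0 0 -26 0 0 0;0 0 -38 0 0 0"
}}

```text
time: 8.78
tool_pos: [527.2, 60.7, 141.1]
tool_rot: [[-0.933, 0.359, -0.003], [0.359, 0.933, -0.002], [0.002, -0.002, -1.0]]
ft_force: [-0.1, -0.2, 1.0]
width: 0.0
grasp_force: 0.0
```

>>> {"fn": "send_rows", "kwargs": {
  "rows": "0 0 0 0 0 0;6 -21 0 0 0 0;12.5 -42 0 0 0 0;18.5 -63 0 0 0 0;18.5 -63 0 0 0 0"
}}

```text
time: 9.2
tool_pos: [484.9, 4.1, 140.4]
tool_rot: [[-0.931, 0.365, -0.005], [0.365, 0.931, -0.003], [0.003, -0.005, -1.0]]
ft_force: [-0.5, -0.5, 0.2]
width: -0.0
grasp_force: 0.0
```

>>> {"fn": "send_rows", "kwargs": {
  "rows": "0 0 0 0 0 0;0 0 3 0 0 0;0 0 6 0 0 0;0 0 9 0 0 0;0 0 9 0 0 0"
}}

```text
time: 9.62
tool_pos: [488.0, 10.3, 131.2]
tool_rot: [[-0.934, 0.357, -0.002], [0.357, 0.934, -0.0], [0.002, -0.001, -1.0]]
ft_force: [0.1, 0.4, -1.0]
width: -0.1
grasp_force: 0.0
```

```bash
python3 g.py
```

```text
9.6167 [488.    10.28 131.21] [[-0.934, 0.357, -0.002], [0.357, 0.934, -0.0], [0.002, -0.001, -1.0]] [ 0.1   0.45 -1.01]
[[-45.8 155.3   9. ]
 [-32.3 109.3   9.1]
 [-18.9  63.2   9.1]
 [ -0.3  -0.2  -8.8]]
```

>>> {"fn": "send_rows", "kwargs": {
  "rows": "0 0 1.5 0 0 0;0 0 3 0 0 0;0 0 4.5 0 0 0;0 0 6 0 0 0;0 0 6 0 0 0"
}}

```text
time: 10.03
tool_pos: [488.6, 9.7, 126.7]
tool_rot: [[-0.934, 0.359, 0.0], [0.359, 0.934, 0.0], [-0.0, 0.001, -1.0]]
ft_force: [-1.1, -0.9, 2.2]
width: -0.1
grasp_force: 1.7
```

>>> {"fn": "send_rows", "kwargs": {
  "rows": "0 0 1 0 0 0;0 0 2 0 0 0;0 0 3 0 0 0;0 0 3.5 0 0 0;0 0 3.5 0 0 0"
}}

```text
time: 10.45
tool_pos: [488.6, 9.7, 123.4]
tool_rot: [[-0.933, 0.359, 0.001], [0.359, 0.933, 0.001], [-0.0, 0.001, -1.0]]
ft_force: [-2.2, 0.5, 5.3]
width: 0.1
grasp_force: 2.4
```

>>> {"fn": "send_rows", "kwargs": {
  "rows": "0 0 0.5 0 0 0;0 0 1 0 0 0;0 0 1 0 0 0"
}}

```text
time: 10.7
tool_pos: [488.6, 9.7, 122.4]
tool_rot: [[-0.934, 0.358, 0.001], [0.358, 0.934, 0.0], [-0.0, 0.001, -1.0]]
ft_force: [-1.5, 1.2, 4.8]
width: 0.0
grasp_force: 2.6
```

>>> {"fn": "send_rows", "kwargs": {
  "rows": "0 0 0.5 0 0 0;0 0 1 0 0 0;0 0 1.5 0 0 0;0 0 1.5 0 0 0"
}}

```text
time: 11.03
tool_pos: [488.6, 9.7, 121.1]
tool_rot: [[-0.934, 0.359, 0.001], [0.359, 0.934, 0.001], [-0.0, 0.001, -1.0]]
ft_force: [-2.2, 0.2, 5.8]
width: 0.1
grasp_force: 3.1
```

>>> {"fn": "send_rows", "kwargs": {
  "rows": "0 0 0.4 0 0 0;0 0 0.8 0 0 0;0 0 0.8 0 0 0"
}}

```text
time: 11.28
tool_pos: [488.7, 9.7, 121.1]
tool_rot: [[-0.934, 0.359, 0.001], [0.359, 0.934, 0.001], [-0.0, 0.001, -1.0]]
ft_force: [-3.2, 1.0, 10.3]
width: -0.1
grasp_force: 5.3
```

The mushroom is on its hard stop (121.1 mm, 10 N). Retract well clear.

>>> {"fn": "send_rows", "kwargs": {
  "rows": "0 0 -2 0 0 0;0 0 -6 0 0 0;0 0 -14 0 0 0;0 0 -30 0 0 0;0 0 -50 0 0 0"
}}

```text
time: 11.7
tool_pos: [487.2, 9.4, 169.1]
tool_rot: [[-0.933, 0.359, -0.003], [0.359, 0.933, -0.001], [0.003, -0.002, -1.0]]
ft_force: [0.5, -0.9, 0.6]
width: -0.0
grasp_force: 0.0
```

>>> {"fn": "send_rows", "kwargs": {
  "rows": "0 0 -25 0 0 0;20 -25 -45 0 0 0;50 -50 -55 0 0 0;80 -75 -55 0 0 0;105 -100 -55 0 0 0"
}}

```text
time: 12.12
tool_pos: [353.2, -46.7, 225.4]
tool_rot: [[-0.934, 0.358, 0.002], [0.358, 0.934, 0.0], [-0.001, 0.001, -1.0]]
ft_force: [-0.1, -0.5, 0.1]
width: -0.1
grasp_force: 0.0
```

>>> {"fn": "send_rows", "kwargs": {
  "rows": "0 0 0 0 0 0;0 0 0 0 0 0;0 0 0 0 0 0;0 0 0 0 0 0;0 0 0 0 0 0"
}}

```text
time: 12.53
tool_pos: [355.6, -45.8, 224.6]
tool_rot: [[-0.934, 0.358, 0.0], [0.358, 0.934, -0.001], [-0.0, -0.001, -1.0]]
ft_force: [-0.1, 0.9, 0.1]
width: -0.2
grasp_force: 0.0
```

Run:
```python
from cell import r
import cv2,pickle
a=r.snapshot('top')['pixels'][150:290,180:330,::-1];b=r.snapshot('scene')['pixels'][180:310,260:380,::-1]
cv2.imwrite('pics/d.png',cv2.hconcat([cv2.resize(a,(429,400)),cv2.resize(b,(369,400))]))
```

```text
(no output)
```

View pics/d.png

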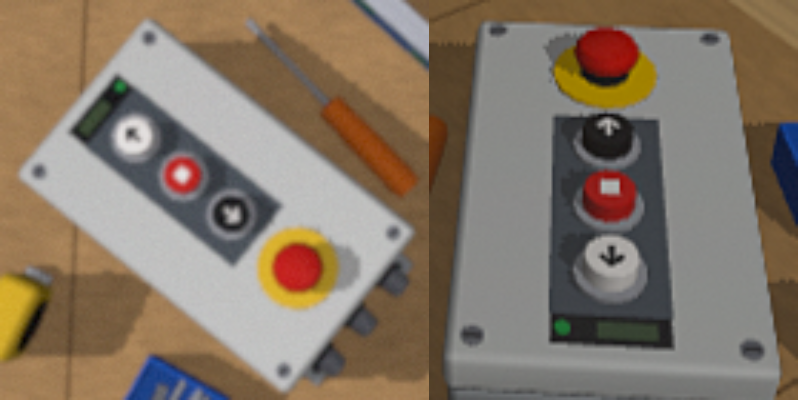

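The crop shows the box where it was, the three caps out, and the mushroom sitting lower (about (607,50)). The tools are where they were and the arm is clear.

```bash
python3 -c "
from cell import r
print(r.sign_off())"
```

```text
the job is handed in; nothing more can be done
None
```

The job is handed in: I pressed open, stop and close in that order, each right down and let back out, then pushed the emergency stop in. It stayed in, the box and tools look unmoved in the last pictures, and the arm is clear.

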